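Pack the bicycle caddy on the hallway shelf

ROBOT

A 7-joint arm with a two-finger parallel gripper is mounted at the origin on the work surface. World frame = base frame: x ahead of the robot, y to its left, z up, the work surface at z = 0. Lengths are in m, angles in degrees, forces in N, time in s.
With the tool pointing down it reaches from about 0.425 to 1.025 m from the base axis. Payload 9.4 kg.
Tool frame: the origin (TCP) lies at the centre of the arm's flange, where the gripper is bolted on; the fingertips stand 186 mm ahead of it and the grasp point (between the pads) lies 167 mm ahead of it (manip.tcp_to_tips is the z of the fingertips in the tool frame, in m); z points along the fingers, y is the line along which they close (so a half turn about z gives the same grasp; the last joint's range is limited). The gripper opens to 93 mm and grips with 3 to 60 N. Pads are 15 mm wide; open, the fingers measure 128 mm over their backs; the gripper's body (75 mm by 188 mm) begins 65 mm behind the grasp point.
Start: joints at [-79.28, 34.337, -0.143, 91.639, 0.103, 54.024, -4.572], TCP at [0.189, 0.7, 0.405] pointing down, gripper open.
Joint ranges: [-147.43, 147.43], [-19.82, 112.94], [-74.19, 73.91], [6.32, 146.72], [-59.91, 239.91], [6.04, 106.73], [-150.56, 150.56]. Speed limits (degrees/s): [127.2, 127.2, 172.46, 172.46, 180, 180, 180].

INTERFACE

Orientations are given as [roll, pitch, yaw] about the fixed x, y, z axes, in that order (R = Rz(yaw) Ry(pitch) Rx(roll)).
In Python, from station import readout, vision, order, manip gives the robot as it stands. The module is installed in compiled form; this text tells all that it offers.
- The arm moves only by the shell command python3 -m crank 'ROWS' [FORCE]. ROWS is JSON, a list of rows, each a list of 3 entries, a list of its own where there are three numbers: the shift along the tool's x, y, z in mm, then the turn, a rotation vector about the tool's x, y, z in degrees, then the finger opening in mm, from 0 to 93. In form: [[[dx, dy, dz], [wx, wy, wz], grip], ...]. A call has 1 to 12 rows; each row shifts and turns the commanded pose from where the row before left it, along the tool's axes as they then stand; what a row does not reach is not made up. A row lasts 1/12 s, in which the tool goes at most 41.7 mm and 7.16 degrees, less where a joint would pass 70% of its speed; a pose out of reach is approached as far as the arm can. A call is refused whole if a number of a shift passes 41.7 or a number of a turn 7.16, either way. A call with a gripper value outside its range is refused whole. The fingers move at their own pace and stop on an object; FORCE is the grip in N (left out, the last holds). Time passes only in rows, so rows that do not move let the fingers close. It gives the time, the measured TCP pose, the force, the opening and the grip force at its end, in the units of the state.
- readout.get_obs(): the state, without advancing time (a new reading comes with each control period).
- vision.read_camera(name): name is "scene" or "top" or "wrist"; returns the picture (420x560x3 uint8, red, green, blue); there is no depth.
- vision.get_calibration(name): a dict with "fx", "fy", "cx", "cy" (pixels), "camera_from_world" (4x4, takes a point from world to camera coordinates); the wrist camera has in their place "T_tool_cam" (4x4, takes a point from camera to tool coordinates, whose origin is the TCP and whose axes are the flange's). Camera axes: x right, y up, looking along -z (the intrinsics and any distortion apply to the point x, -y, -z); pixel columns grow to the right and rows downward; lengths in m; the calibration is good to about 2 mm. A picture is of the moment at which its call begins: read the wrist's pose just before it. get_calibration takes no time and is no camera call.
- order.job_done(): hands the job in; it is judged then, once.
Trained networks look in the newest picture that a camera, given by its name, has taken for a name from the list of things; names that differ only in an ending like _2 or _b are one class to them, and where a whole thing is asked for, a point or a joint stands for the part that bears it (a point fixed in the world has none). Each returns a list of dicts, best first, with "confidence" (0 to 1); they miss things now and then, are a little off and sometimes report something else, mostly with a low value. They report only what shows in the picture. A call takes as long as a camera call. They do not tell look-alikes from the thing itself.
- vision.boxes_of(camera, thing): "bbox" ([left, top, right, bottom] in pixels, round what is visible of it).
- vision.pinpoint(camera, thing): "location" ([row, column] in pixels: a listed point, or the origin of a listed thing).
The state is a dict: "time": time; "joint_positions": joint angles; "qvel": joint speeds; "tau": joint torques, N m; "position": TCP position; "tcp_rot": TCP orientation; "ft_force": force on the tool from outside, world axes, zero at the start; "torque": the same for the moment, N m; "finger_gap": opening from 0.0 (shut) to 1.0 (fully open); "grip_force": force on a finger pad.
Only numpy, scipy, OpenCV 4.12 (cv2) and the standard library are available. Lean on these libraries where they do the work, as an engineer would, in place of code of your own. Each camera call takes 0.05 s, during which the arm holds its last target. There are 200 camera calls.

TASK

Gather the bicycle things into the caddy, each fully down in the recess made for it: the bicycle bell upright in the large round one, the chain-oil bottle standing in the small round one, the tyre inflator lying on its foot in the long slot and the padlock lying flat in the broad rectangular one. The table bell and the pocket torch do not belong: leave them where they are.

Things in the scene. Friction and masses are not known exactly. Their poses are not given: they have to be found in the camera images.
- bike_bell: Chrome bicycle bell, dome up, 42 mm tall: upright skirt 48 mm across from 8 to 27 mm above the underside, black base ring 46 mm; a thumb lever sticks out of one side to 48 mm from the axis, 14 to 20 mm up. Origin: centre of underside; lever along +x, z up. 110 g. Grip the skirt across y, fingertips 14 mm above the underside.
- oil_bottle: Small white plastic chain-oil bottle standing upright: body 32 mm across, straight-sided to 42 mm, pointed black cap, 68 mm tall in all. Origin: centre of the underside, z up. 50 g. Grip with fingertips about 14 mm above the underside.
- inflator: Pocket tyre inflator lying on a flat black foot strip: steel cylinder 24 mm across, black square valve head (30 x 22 x 24 mm) with a small brass nozzle on top; 100 mm long, 38 mm tall, centre line 20 mm up. Origin: underside, mid-length; x along it towards the head, z up. 120 g. Grip mid-length across y, fingertips about 13 mm above the underside.
- padlock: Dark steel padlock lying flat: body 46 x 46 x 22 mm with a bright face plate, U shackle of 8 mm bar; 76 mm long in all. Origin: underside, mid-length of the whole; x runs towards the shackle, so the middle of the body is 15 mm from the origin along -x; z up. 250 g. Grip the body across y, fingertips about 13 mm above the underside.
- table_bell: Look-alike, not for the caddy: a chrome table call-bell with a wide black foot (62 mm across), a dome 50 mm across and a push button on top, no thumb lever; 50 mm tall. Origin: centre of the underside.
- torch: Look-alike, not for the caddy: a pocket torch, 100 mm long steel cylinder 22 mm across with a round flared dark head (34 mm across) ending in a glass lens, lying on a narrow flat clip, 37 mm tall. Origin: underside, mid-length; x towards the lens.
- insert_big_round: Grey insert 80 (x) x 130 (y) x 16 mm, fixed; four such lie 2 by 2, any order, in the shallow wooden caddy (174 x 274 mm, walls level with insert tops). Origin: centre of its underside, 4 mm above the shelf top. Central recess, 10 mm deep, floor 6 mm above the origin: large, round, 68 mm across, for the bell (lever passes over the edge).
- insert_small_round: Grey insert 80 (x) x 130 (y) x 16 mm, fixed; four such lie 2 by 2, any order, in the shallow wooden caddy (174 x 274 mm, walls level with insert tops). Origin: centre of its underside, 4 mm above the shelf top. Central recess, 10 mm deep, floor 6 mm above the origin: small, round, 50 mm across, for the oil bottle.
- insert_slot: Grey insert 80 (x) x 130 (y) x 16 mm, fixed; four such lie 2 by 2, any order, in the shallow wooden caddy (174 x 274 mm, walls level with insert tops). Origin: centre of its underside, 4 mm above the shelf top. Central recess, 10 mm deep, floor 6 mm above the origin: long slot, 42 (x) by 118 mm (y), for the inflator, either way round.
- insert_rect: Grey insert 80 (x) x 130 (y) x 16 mm, fixed; four such lie 2 by 2, any order, in the shallow wooden caddy (174 x 274 mm, walls level with insert tops). Origin: centre of its underside, 4 mm above the shelf top. Central recess, 10 mm deep, floor 6 mm above the origin: broad rectangle, 64 (x) by 94 mm (y), for the padlock, length along y, either way round.
Things that resemble listed ones, but are neither listed nor needed, are in the scene too. What is shaped like the insert_rect but red is not meant. What is shaped like the insert_big_round but green is not meant.

How it is judged:
By the outcome, as a careful person would: the job done as asked, in the order asked, and still so for the second after the job is handed in, with the robot touching nothing.
It also fails if it takes over 109 s, if anything falls off the work surface, if the arm or the gripper's body presses on something with over 40 N, if the wrist force passes 120 N, or if a joint passes its speed limit or range.

## Working session

There is one attempt and no reset: what is moved stays moved. The work goes in short steps, Python scripts to look and compute and a shell command to move; the robot and the scene stay as the last step left them, time stands still between calls to the robot, and variables do not carry over. Pictures are saved under pics/ and viewed, at most 14 in all, crops included, and the job is handed in when it is done.

```bash
mkdir -p pics; cat > h.py <<'E'
import numpy as np, cv2
from station import readout, vision, order, manip
from scipy.spatial.transform import Rotation as R
def snap(n,f):
    im=vision.read_camera(n); cv2.imwrite('pics/'+f,im[:,:,::-1]); return im
def ray(cam,row,col,z,T=None):
    c=vision.get_calibration(cam)
    d=np.array([(col-c['cx'])/c['fx'],-(row-c['cy'])/c['fy'],-1.])
    if cam=='wrist':
        M=T@np.array(c['T_tool_cam'])
    else: M=np.linalg.inv(np.array(c['camera_from_world']))
    o=M[:3,3]; d=M[:3,:3]@d
    return o+d*(z-o[2])/d[2]
def proj(cam,p):
    c=vision.get_calibration(cam); q=np.array(c['camera_from_world'])@np.r_[p,1]
    return [c['cy']-c['fy']*q[1]/-q[2], c['cx']+c['fx']*q[0]/-q[2]]
def tool():
    o=readout.get_obs(); T=np.eye(4); T[:3,3]=o['position']; T[:3,:3]=R.from_euler('xyz',o['tcp_rot'],degrees=True).as_matrix(); return T
E
python3 - <<'E'
from h import *
o=readout.get_obs();print(o)
for c in('top','scene','wrist'):
    snap(c,c+'0.png'); k=vision.get_calibration(c); print(c,{a:(np.round(b,3).tolist()) for a,b in k.items()})
    if c=='wrist':continue
    for t in 'bike_bell oil_bottle inflator padlock table_bell torch insert_big_round insert_small_round insert_slot insert_rect'.split():
        print(t,[(np.round(d['location']).tolist(),round(d['confidence'],2),np.round(ray(c,*d['location'],0.0),3).tolist()) for d in vision.pinpoint(c,t)])
E
```

```text
{'time': 0.0, 'joint_positions': array([-79.28090166,  34.38443762,  -0.14364782,  91.68068211,
         0.10380999,  54.02326055,  -4.57084297]), 'qvel': array([-0.08071335, -0.01539934, -0.0581777 ,  0.02660787,  0.01373191,
        0.07187616,  0.02751413]), 'tau': array([-6.96981442e-05, -7.65109134e+01,  1.49709161e+00, -2.52340490e+01,
       -5.25429833e-02,  1.70967722e-02,  1.57188133e-04]), 'position': array([0.18899271, 0.69972652, 0.40386282]), 'tcp_rot': array([-1.79912249e+02,  9.81501211e-03,  1.64889725e+02]), 'ft_force': array([-0.06828662,  0.61769287, -0.06230633]), 'torque': array([ 0.00578913,  0.02377638, -0.02364113]), 'grip_force': 0.0, 'finger_gap': 1.0027195642300948}
top {'fx': 544.108, 'fy': 544.108, 'cx': 281.903, 'cy': 212.481, 'camera_from_world': [[0.006, -1.0, 0.004, -0.023], [0.99, 0.007, 0.142, -0.553], [-0.142, 0.004, 0.99, -1.222], [0.0, 0.0, 0.0, 1.0]]}
bike_bell [([220.0, 377.0], 0.59, [0.544, -0.247, 0.0])]
oil_bottle [([207.0, 324.0], 0.69, [0.574, -0.12, 0.0]), ([208.0, 427.0], 0.37, [0.572, -0.367, 0.0])]
inflator [([255.0, 428.0], 0.77, [0.
[... 1065 characters left out ...]
52, -0.132, 0.0])]
table_bell [([229.0, 160.0], 0.92, [0.409, -0.255, -0.0])]
torch [([299.0, 135.0], 0.77, [0.571, -0.362, 0.0])]
insert_big_round [([224.0, 311.0], 0.88, [0.575, 0.075, 0.0]), ([162.0, 270.0], 0.61, [0.318, 0.098, 0.0])]
insert_small_round [([200.0, 298.0], 0.8, [0.488, 0.087, -0.0])]
insert_slot [([192.0, 348.0], 0.81, [0.525, 0.221, -0.0])]
insert_rect [([213.0, 359.0], 0.63, [0.602, 0.2, 0.0]), ([231.0, 457.0], 0.62, [0.764, 0.37, 0.0]), ([139.0, 331.0], 0.58, [0.313, 0.308, 0.0])]
wrist {'fx': 308.784, 'fy': 308.784, 'cx': 276.874, 'cy': 205.028, 'T_tool_cam': [[0.001, 0.969, 0.247, 0.069], [1.0, -0.001, 0.0, -0.001], [0.001, 0.247, -0.969, 0.02], [0.0, 0.0, 0.0, 1.0]]}
```

```bash
python3 -c "
import cv2
a=cv2.imread('pics/top0.png')[170:310,290:470];cv2.imwrite('pics/c1.png',cv2.resize(a,None,fx=4,fy=4,interpolation=cv2.INTER_CUBIC))"
```

```text
(no output)
```

View pics/top0.png

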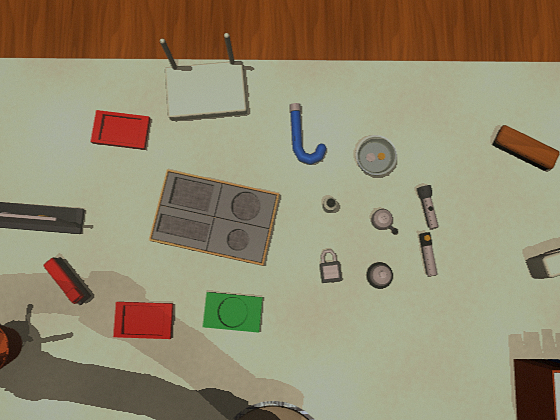

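View pics/c1.png

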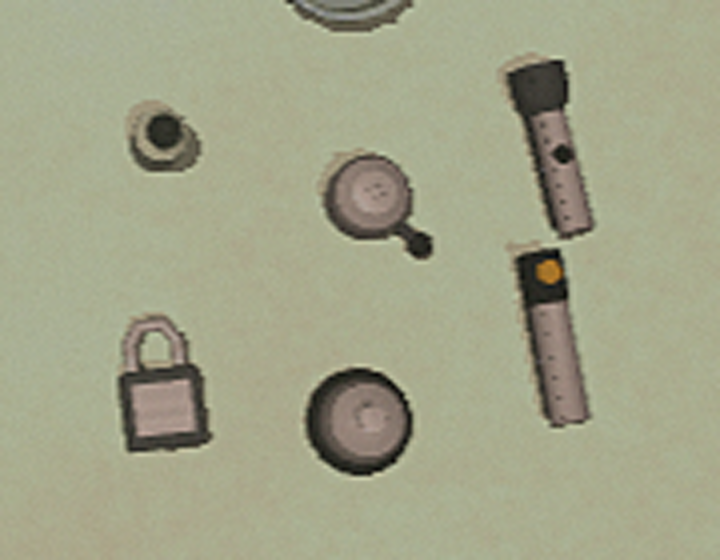

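View pics/scene0.png

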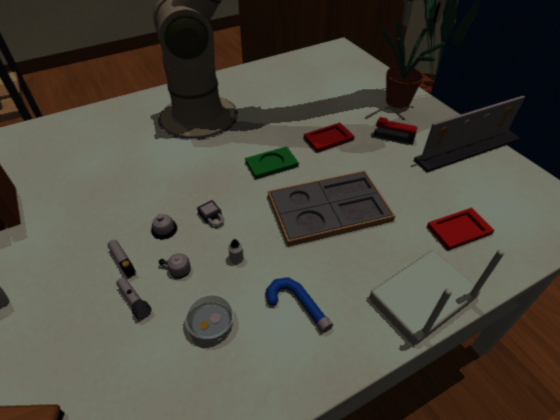

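Top picture:
- **Bells:** the one at (col 381, row 219) has a thumb lever, so it is the bike bell. The one at (379, 275) has a wide foot and a button, so it is the table bell.
- **Cylinders:** (428, 254) has a square head and brass nozzle, so it is the inflator. (428, 206) has a round flared head, so it is the torch.
- **Other things to move:** bottle (330, 204), padlock (329, 266).
- **Caddy:** rect (191, 193), big round (245, 205), slot (183, 231), small round (237, 239). The red trays and the green one are decoys.

The 4x crop confirms these choices.

```bash
python3 - <<'E'
from h import *
from scipy.optimize import least_squares
def c(x,y,z): return ray('top',170+(y-1.5)/4,290+(x-1.5)/4,z)[:2]
b=c(368,196,.02); l=c(420,245,.017); d=l-b; print('bell',b,'lever',np.hypot(*d),np.degrees(np.arctan2(d[1],d[0])))
t=c(571,422,.02);h=c(540,251,.024);d=h-t;print('infl',(t+h)/2,np.hypot(*d),np.degrees(np.arctan2(d[1],d[0])))
P=[c(*p,.022) for p in((120,378),(200,366),(209,441),(130,450))];s=c(153,316,.015)
m=np.mean(P,0);d=s-m;print('padlock body',m,'len',np.hypot(*d),np.degrees(np.arctan2(d[1],d[0])),[np.hypot(*(P[i]-P[i-1])) for i in range(4)])
print('bottle cap',c(165,130,.066),'scene-origin',ray('scene',259,237,0))
# caddy corners
C=[ray('top',r,k,.02)[:2] for k,r in((168,170),(281,193),(266,265),(150,241))]
print('sides',[np.hypot(*(C[i]-C[i-1])) for i in range(4)],'ctr',np.mean(C,0))
e=C[0]-C[1]+C[3]-C[2];print('caddy y-dir ang-90',np.degrees(np.arctan2(e[1],e[0]))-90)
for cam in('top','scene'):
  im=snap(cam,cam+'1.png')
  pts={}
  for t in 'insert_rect insert_big_round insert_slot insert_small_round'.split():
    exp=dict(insert_rect=(.602,.2),insert_big_round=(.575,.073),insert_slot=(.515,.216),insert_small_round=(.488,.092))[t]
    q=[ray(cam,*k['location'],.004)[:2] for k in vision.pinpoint(cam,t)]
    q=[a for a in q if np.hypot(*(a-exp))<.04]
    if q: pts[t]=q[0]; print(cam,t,q[0])
  L=dict(insert_rect=(41,66.5),insert_big_round=(41,-66.5),insert_slot=(-41,66.5),insert_small_round=(-41,-66.5))
  f=lambda x:np.concatenate([x[:2]+R.from_euler('z',x[2]).as_matrix()[:2,:2]@(np.array(L[k])/1000)-pts[k] for k in pts])
  s=least_squares(f,[.54,.15,0]);print(cam,'fit',s.x[:2],np.degrees(s.x[2]),s.fun)
E
```

```text
bell [ 0.54343293 -0.25399855] lever 0.04178702159625798 -132.93568086323424
infl [ 0.46154473 -0.36124502] 0.10044869909551929 9.144264717712236
padlock body [ 0.41810011 -0.13331432] len 0.05453046480514948 6.186250260866264 [np.float64(0.04179904437144087), np.float64(0.04707367980818729), np.float64(0.0434850156630591), np.float64(0.04602999102892603)]
bottle cap [ 0.57442378 -0.13037909] scene-origin [ 0.58198437 -0.12923458  0.        ]
sides [np.float64(0.17348291522350806), np.float64(0.2746647363131223), np.float64(0.1734508656510932), np.float64(0.27685467268400776)] ctr [0.54494676 0.13538602]
caddy y-dir ang-90 -11.27869580071797
top insert_rect [0.60419667 0.19796212]
top insert_big_round [0.56802741 0.06443951]
top insert_slot [0.50400387 0.20800232]
top insert_small_round [0.49622777 0.08868106]
top fit [0.54311393 0.13977125] -10.278532187697204 [-8.87487651e-03 -7.38405432e-05  3.56271538e-03  2.58316279e-03
  1.06338619e-02  4.51751234e-03 -5.32170076e-03 -7.02683458e-03]
scene insert_rect [0.59975572 0.19409295]
scene insert_big_round [0.57402375 0.07140305]
scene insert_slot [0.52152762 0.21315249]
scene insert_small_round [0.48787986 0.08755532]
scene fit [0.54579674 0.14155095] -13.057704171874882 [ 0.00100538  0.00297529 -0.00331165 -0.00389583 -0.00064625  0.00244219
  0.00295252 -0.00152166]
```

```bash
python3 -c "
import cv2
a=cv2.imread('pics/top0.png')[160:275,145:290];cv2.imwrite('pics/c2.png',cv2.resize(a,None,fx=5,fy=5,interpolation=cv2.INTER_CUBIC))"
```

```text
(no output)
```

View pics/c2.png

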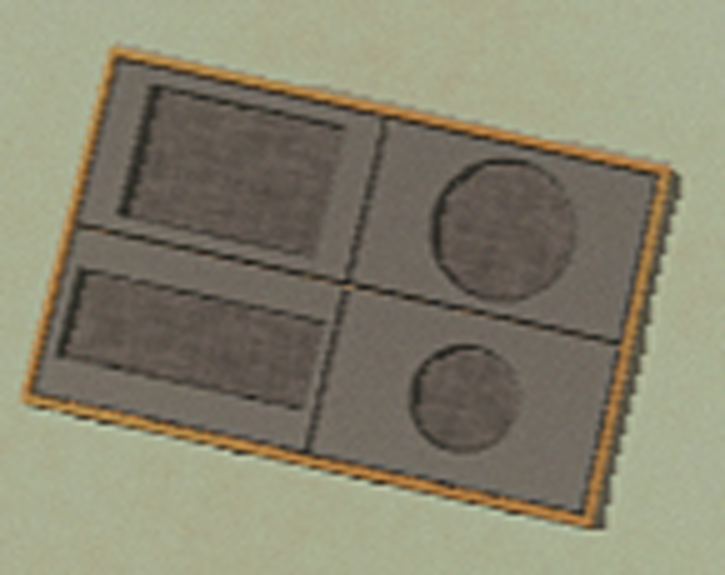

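The crop shows the recess rims clearly: big round centre at crop (504, 230), small round (465, 399), plus the rect and slot corners. I'll convert these and check the caddy height in the scene view.

```bash
python3 - <<'E'
from h import *
def c(x,y,z=.02): return ray('top',160+(y-2)/5,145+(x-2)/5,z)[:2]
K=[c(*p) for p in((113,47),(680,172),(603,525),(25,402))]; m=np.mean(K,0)
e=K[0]-K[1]+K[3]-K[2]; a=np.arctan2(e[1],e[0])-np.pi/2
print('caddy',m,np.degrees(a)); u=np.array([np.cos(a),np.sin(a)]);v=np.array([-u[1],u[0]])
print('big',c(504,230),'small',c(465,399),'rect',np.mean([c(*p) for p in((155,86),(345,127),(312,258),(122,215))],0),'slot',np.mean([c(*p) for p in((80,270),(326,320),(300,408),(60,355))],0))
for n,s,t in(('rect',1,1),('big',1,-1),('slot',-1,1),('small',-1,-1)): print(n,m+u*.041*s+v*.066*t)
for s,t in((1,1),(1,-1),(-1,-1),(-1,1)): print('scene px row,col',np.round(proj('scene',np.r_[m+u*.087*s+v*.137*t,.02]),1))
a=cv2.imread('pics/scene0.png')[165:315,90:405];cv2.imwrite('pics/c3.png',cv2.resize(a,None,fx=2.5,fy=2.5,interpolation=cv2.INTER_CUBIC))
E
```

```text
caddy [0.54576138 0.13684085] -11.909498230536384
big [0.57226815 0.06709631] small [0.49214537 0.08407566] rect [0.59952411 0.19551394] slot [0.51994226 0.21286376]
rect [0.59949903 0.19295917]
big [0.57225867 0.0638005 ]
slot [0.5192641  0.20988121]
small [0.49202373 0.08072254]
scene px row,col [215.  392.4]
scene px row,col [240.8 285.1]
scene px row,col [190.3 264.8]
scene px row,col [169.6 361.9]
```

View pics/c3.png

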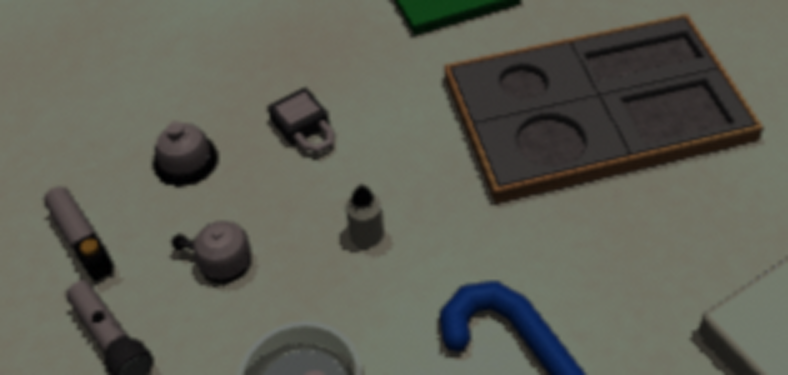

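The caddy rim rows match for a tray on the table, but the columns differ by about 3 px. I'll settle that with the wrist camera on the way past. Starting the moves with a turn.

```bash
cat >> h.py <<'E'
def go(x,y,ztip,yaw):
    "turn (tool) then shift in tool axes after the turn, mm/deg"
    T=tool(); o=readout.get_obs(); y0=o['tcp_rot'][2]
    Rt=R.from_euler('xyz',[180,0,yaw],degrees=True)
    rv=R.from_matrix(T[:3,:3].T@Rt.as_matrix()).as_rotvec(degrees=True)
    s=Rt.inv().apply(np.array([x,y,ztip+.186])-T[:3,3])*1000
    print('yaw',round(y0,1),'turn',rv.round(2),'shift',s.round(1),'| tip z',round((T[2,3]-.186)*1000,1),'t',round(o['time'],2))
E
python3 -m crank '[[[0,0,0],[0,0,7],93],[[0,0,0],[0,0,7],93],[[0,0,0],[0,0,7],93],[[0,0,0],[0,0,7],93],[[0,0,0],[0,0,7],93],[[0,0,0],[0,0,7],93],[[0,0,0],[0,0,7],93],[[0,0,0],[0,0,7],93],[[0,0,0],[0,0,7],93],[[0,0,0],[0,0,7],93],[[0,0,0],[0,0,7],93],[[0,0,0],[0,0,7],93]]' 10
python3 -c "
from h import *
go(.545,.137,.24,81)"
```

```text
time: 2.65
position: [0.1889, 0.7, 0.4048]
tcp_rot: [-180.0, -0.0, 80.6]
ft_force: [-0.7, -0.0, -0.3]
finger_gap: 0.997
grip_force: 0.0
yaw 80.6 turn [-0.   -0.01 -0.45] shift [-500.3  439.8  -21.2] | tip z 218.8 t 2.65
```

```bash
python3 -m crank '[[[-26,23,-1],[0,0,0],93],[[-26,23,-1],[0,0,0],93],[[-26,23,-1],[0,0,0],93],[[-26,23,-1],[0,0,0],93],[[-26,23,-1],[0,0,0],93],[[-26,23,-1],[0,0,0],93],[[-26,23,-1],[0,0,0],93],[[-26,23,-1],[0,0,0],93],[[-26,23,-1],[0,0,0],93],[[-26,23,-1],[0,0,0],93],[[-26,23,-1],[0,0,0],93],[[-26,23,-1],[0,0,0],93]]'
python3 -m crank '[[[-26,23,-1],[0,0,0],93],[[-26,23,-1],[0,0,0],93],[[-26,23,-1],[0,0,0],93],[[-26,23,-1],[0,0,0],93],[[-26,23,-1],[0,0,0],93],[[-26,23,-1],[0,0,0],93],[[-26,23,-1],[0,0,0],93],[[0,0,0],[0,0,0],93],[[0,0,0],[0,0,0],93]]'
python3 - <<'E'
from h import *
T=tool(); im=snap('wrist','w1.png')
for t in 'insert_rect insert_big_round insert_slot insert_small_round'.split():
    print(t,[(np.round(d['location']).tolist(),round(d['confidence'],2),ray('wrist',*d['location'],.004,T).round(3)) for d in vision.pinpoint('wrist',t)])
go(.543,-.254,.12,47)
E
```

```text
time: 3.65
position: [0.4128, 0.3467, 0.417]
tcp_rot: [180.0, -0.0, 80.9]
ft_force: [-0.1, 0.5, -0.7]
finger_gap: 1.003
grip_force: 0.0
time: 4.4
position: [0.5431, 0.1409, 0.424]
tcp_rot: [180.0, 0.0, 80.6]
ft_force: [-0.3, 0.3, 0.1]
finger_gap: 1.0
grip_force: 0.0
insert_rect [([81.0, 67.0], 0.95, array([0.311, 0.301, 0.004])), ([131.0, 316.0], 0.75, array([0.602, 0.194, 0.004]))]
insert_big_round [([237.0, 129.0], 0.89, array([0.329, 0.095, 0.004])), ([225.0, 307.0], 0.62, array([0.574, 0.072, 0.004]))]
insert_slot [([126.0, 253.0], 0.66, array([0.524, 0.212, 0.004]))]
insert_small_round [([226.0, 249.0], 0.71, array([0.495, 0.083, 0.004]))]
yaw 81.0 turn [-3.000e-02 -1.000e-02  3.402e+01] shift [-290.5  272.6  117.6] | tip z 237.6 t 4.65
```

View pics/w1.png

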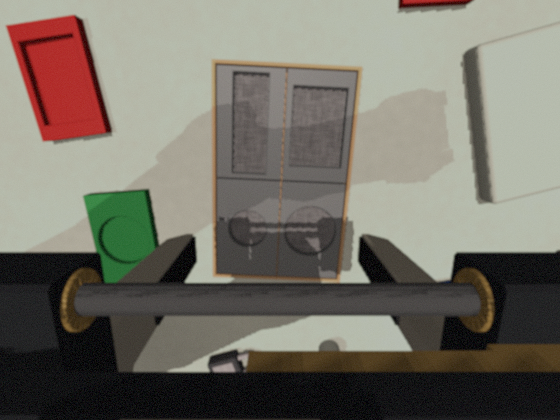

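The wrist view shows the caddy: slot around (251, 122), rect (317, 128), small round (248, 227), big round (310, 229). The red and green decoys are on the left.

```bash
python3 - <<'E'
from h import *
T=tool(); f=lambda x,y:ray('wrist',y,x,.02,T)[:2]
K=[f(*p) for p in((213,61),(361,68),(341,279),(215,275))]
print('corners ctr',np.mean(K,0),[round(np.hypot(*(K[i]-K[i-1])),4) for i in range(4)]); e=K[0]-K[3]+K[1]-K[2];print(np.degrees(np.arctan2(e[1],e[0]))-90)
print('slot',np.mean([f(*p) for p in((232,71),(270,74),(266,174),(232,171))],0),'rect',np.mean([f(*p) for p in((292,86),(348,88),(340,170),(289,166))],0),'big',f(310,229),'small',f(248,227))
E
python3 -m crank '[[[0,0,0],[0,0,7],93],[[0,0,0],[0,0,7],93],[[0,0,0],[0,0,7],93],[[0,0,0],[0,0,7],93],[[0,0,0],[0,0,6],93],[[-26,24,6],[0,0,0],93],[[-26,24,6],[0,0,0],93],[[-26,24,6],[0,0,0],93],[[-26,24,6],[0,0,0],93],[[-26,24,6],[0,0,0],93],[[-26,24,6],[0,0,0],93],[[-26,24,6],[0,0,0],93]]'
python3 -m crank '[[[-26,25,6],[0,0,0],93],[[-26,25,6],[0,0,0],93],[[-26,25,6],[0,0,0],93],[[-26,25,6],[0,0,0],93],[[0,0,0],[0,0,0],93],[[0,0,0],[0,0,0],93]]'
python3 - <<'E'
from h import *
T=tool(); im=snap('wrist','w2.png')
for t in ['bike_bell','oil_bottle','inflator']:
    print(t,[(np.round(d['location']).tolist(),round(d['confidence'],2),ray('wrist',*d['location'],0,T).round(3)) for d in vision.pinpoint('wrist',t)])
go(.543,-.254,.014,47)
E
```

```text
corners ctr [0.54801672 0.145441  ] [np.float64(0.2692), np.float64(0.1704), np.float64(0.2676), np.float64(0.1721)]
-11.07593368346717
slot [0.51978215 0.21808499] rect [0.59907527 0.20053187] big [0.57411346 0.07546091] small [0.49438163 0.09072497]
time: 5.65
position: [0.5405, -0.105, 0.3815]
tcp_rot: [-180.0, -0.0, 47.0]
ft_force: [0.6, -0.8, 0.2]
finger_gap: 1.001
grip_force: 0.0
time: 6.15
position: [0.5421, -0.2503, 0.3574]
tcp_rot: [-180.0, 0.0, 46.7]
ft_force: [0.3, 0.6, -0.3]
finger_gap: 0.998
grip_force: 0.0
bike_bell [([188.0, 281.0], 0.7, array([ 0.546, -0.253,  0.   ]))]
oil_bottle [([83.0, 224.0], 0.9, array([ 0.578, -0.133,  0.   ]))]
inflator []
yaw 47.1 turn [-0.03 -0.04  0.06] shift [ -5.2   4.8 157.8] | tip z 171.8 t 6.35
```

View pics/w2.png

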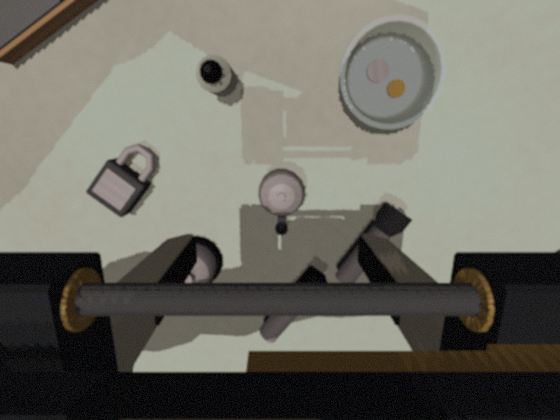

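The bell is at (281, 192) with its lever straight along tool -x at (281, 228), so the grip is aligned. Lowering.

```bash

python3 -m crank '[[[-2,2,18],[0,0,0],93],[[-2,2,18],[0,0,0],93],[[0,0,18],[0,0,0],93],[[0,0,18],[0,0,0],93],[[0,0,18],[0,0,0],93],[[0,0,18],[0,0,0],93],[[0,0,15],[0,0,0],93],[[0,0,13],[0,0,0],93],[[0,0,12],[0,0,0],93],[[0,0,10],[0,0,0],93],[[0,0,0],[0,0,0],93],[[0,0,0],[0,0,0],93]]' 15
python3 -c "
from h import *
go(.544,-.254,.014,47)"
python3 -m crank '[[[0,0,0],[0,0,0],40],[[0,0,0],[0,0,0],40],[[0,0,0],[0,0,0],40],[[0,0,0],[0,0,0],40],[[0,0,0],[0,0,0],40],[[0,0,0],[0,0,0],40]]' 15
python3 -m crank '[[[0,0,-5],[0,0,0],40],[[0,0,-15],[0,0,0],40],[[0,0,-20],[0,0,0],40],[[0,0,-20],[0,0,0],40],[[0,0,0],[0,0,0],40]]' 15
python3 -c "
from h import *
go(.573,.071,.06,47)"
```

```text
time: 7.35
position: [0.5428, -0.2542, 0.1996]
tcp_rot: [-180.0, 0.0, 46.9]
ft_force: [0.5, 1.0, 0.2]
finger_gap: 1.001
grip_force: 0.0
yaw 46.9 turn [-0.03  0.01 -0.08] shift [ 1.   0.7 -0.4] | tip z 13.6 t 7.35
time: 7.85
position: [0.5427, -0.2547, 0.2]
tcp_rot: [180.0, -0.0, 46.9]
ft_force: [0.2, 0.1, 0.2]
finger_gap: 0.617
grip_force: 0.0
time: 8.27
position: [0.5432, -0.2553, 0.263]
tcp_rot: [179.8, -0.1, 46.9]
ft_force: [0.2, -0.2, -1.4]
finger_gap: 0.508
grip_force: 15.0
yaw 46.9 turn [ 0.23 -0.08 -0.13] shift [ 258.9 -200.7   17. ] | tip z 77.0 t 8.27
```

The fingers closed only as the lift began, so the bell may be held too high. I'll set it down and regrip, with more closing time.

```bash

python3 -m crank '[[[0,0,20],[0,0,0],40],[[0,0,20],[0,0,0],40],[[0,0,8],[0,0,0],40],[[0,0,4],[0,0,0],40],[[0,0,3],[0,0,0],40],[[0,0,0],[0,0,0],40]]' 15
python3 -m crank '[[[0,0,0],[0,0,0],62],[[0,0,0],[0,0,0],62],[[0,0,3],[0,0,0],62],[[0,0,3],[0,0,0],62],[[0,0,2],[0,0,0],62],[[0,0,0],[0,0,0],40],[[0,0,0],[0,0,0],40],[[0,0,0],[0,0,0],40],[[0,0,0],[0,0,0],40],[[0,0,0],[0,0,0],40],[[0,0,0],[0,0,0],40],[[0,0,0],[0,0,0],40]]' 15
python3 -c "
from h import *
go(.544,-.254,.014,47)"
```

```text
time: 8.77
position: [0.5426, -0.2548, 0.2052]
tcp_rot: [-180.0, -0.0, 46.9]
ft_force: [-0.4, 0.9, 3.7]
finger_gap: 0.512
grip_force: 15.0
time: 9.77
position: [0.5427, -0.2546, 0.1968]
tcp_rot: [180.0, -0.0, 46.9]
ft_force: [0.3, 0.3, -1.0]
finger_gap: 0.512
grip_force: 15.0
yaw 46.9 turn [ 0.   -0.   -0.11] shift [ 1.4  0.5 -3.2] | tip z 10.8 t 9.77
```

```bash

python3 -m crank '[[[0,0,0],[0,0,0],56],[[0,0,0],[0,0,0],56],[[0,0,-4],[0,0,0],56],[[0,0,0],[0,0,0],56],[[0,0,0],[0,0,0],40],[[0,0,0],[0,0,0],40],[[0,0,0],[0,0,0],40],[[0,0,0],[0,0,0],40]]' 15
python3 -c "
from h import *
go(.573,.071,.06,47)"
python3 -m crank '[[[0,0,-10],[0,0,0],40],[[0,0,-20],[0,0,0],40],[[0,0,-25],[0,0,0],40],[[20,-16,-15],[0,0,0],40],[[24,-18,0],[0,0,0],40],[[24,-18,0],[0,0,0],40],[[24,-18,0],[0,0,0],40],[[24,-19,0],[0,0,0],40],[[24,-19,0],[0,0,0],40],[[24,-19,0],[0,0,0],40],[[24,-19,0],[0,0,0],40]]' 15
python3 -c "
from h import *
go(.573,.071,.06,47)"
```

```text
time: 10.43
position: [0.5427, -0.2547, 0.2009]
tcp_rot: [180.0, -0.0, 46.9]
ft_force: [-0.5, 1.1, 3.8]
finger_gap: 0.515
grip_force: 15.0
yaw 46.9 turn [ 0.01 -0.01 -0.11] shift [ 258.8 -200.   -45.1] | tip z 14.9 t 10.43
time: 11.35
position: [0.5644, -0.0162, 0.2713]
tcp_rot: [-180.0, -0.0, 46.9]
ft_force: [0.4, -0.4, -1.6]
finger_gap: 0.514
grip_force: 15.0
yaw 46.9 turn [-0.   -0.01 -0.12] shift [ 69.6 -53.1  25.3] | tip z 85.3 t 11.35
```

```bash

python3 -m crank '[[[17,-13,0],[0,0,0],40],[[17,-13,0],[0,0,0],40],[[18,-13,0],[0,0,0],40],[[17,-13,5],[0,0,0],40],[[0,0,10],[0,0,0],40],[[0,0,0],[0,0,0],40],[[0,0,0],[0,0,0],40]]' 15
python3 - <<'E'
from h import *
T=tool(); im=snap('wrist','w3.png')
go(.573,.071,.025,47)
print(T[:3,3])
E
```

```text
time: 11.93
position: [0.5734, 0.0677, 0.2557]
tcp_rot: [-180.0, 0.1, 46.9]
ft_force: [0.5, -0.8, -1.1]
finger_gap: 0.512
grip_force: 15.0
yaw 46.8 turn [ 0.01  0.04 -0.19] shift [ 2.4 -3.1 45. ] | tip z 70.0 t 11.98
[0.57341911 0.06771745 0.25567164]
```

View pics/w3.png

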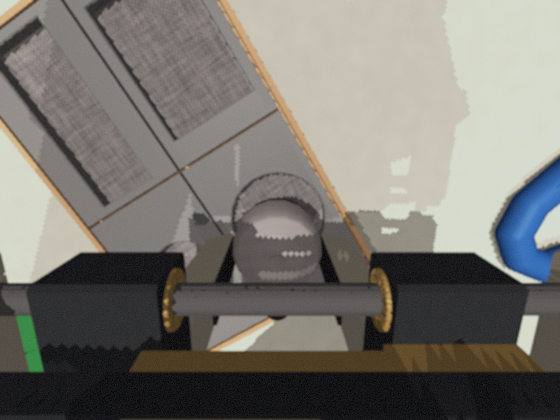

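The big recess circle shows at cols 233–325 with its top at row 173, and the caddy's seam crossing at (184, 169). I'll measure both.

```bash
python3 - <<'E'
from h import *
T=tool(); f=lambda x,y:ray('wrist',y,x,.02,T)[:2]
Ti=np.linalg.inv(T); 
l,r,t=f(233,218),f(325,218),f(278,173)
u=T[:2,0]; print('diam',np.hypot(*(l-r)))
c=(l+r)/2; c=c+u*((t-c)@u-.034); print('circ ctr',c)
print('seam ctr',f(184,169)); e=f(278,111)-f(90,230) ;print(np.degrees(np.arctan2(*e[::-1])))
E
```

```text
diam 0.06727613767228707
circ ctr [0.57547381 0.06668504]
seam ctr [0.55189954 0.13921231]
-11.87836692693968
```

```bash

python3 -m crank '[[[1,0,12],[0,0,0],40],[[0,0,12],[0,0,0],40],[[0,0,10],[0,0,0],40],[[0,0,6],[0,0,0],40],[[0,0,3],[0,0,0],40],[[0,0,1],[0,0,0],40],[[0,0,0],[0,0,0],40]]' 15
python3 -m crank '[[[0,0,1],[0,0,0],40],[[0,0,0],[0,0,0],40]]' 15
python3 -c "
from h import *
go(.575,.068,.025,47)"
```

```text
time: 12.57
position: [0.5743, 0.0687, 0.2115]
tcp_rot: [-180.0, 0.0, 46.9]
ft_force: [-0.6, -0.1, -0.3]
finger_gap: 0.515
grip_force: 15.0
time: 12.73
position: [0.5746, 0.069, 0.211]
tcp_rot: [180.0, -0.0, 46.9]
ft_force: [-0.1, 0.6, -1.3]
finger_gap: 0.512
grip_force: 15.0
yaw 46.9 turn [ 0.03 -0.03 -0.12] shift [-0.5  0.9 -0. ] | tip z 25.0 t 12.73
```

Nearly touching the floor. I'll release, rise, and read the turn and shift for the bottle, with tool yaw near 100.

```bash

python3 -m crank '[[[0,0,1],[0,0,0],40],[[0,0,0],[0,0,0],66],[[0,0,0],[0,0,0],66],[[0,0,0],[0,0,0],66],[[0,0,-10],[0,0,0],66],[[0,0,-20],[0,0,0],66],[[0,0,-25],[0,0,0],66],[[0,0,-25],[0,0,0],93],[[0,0,-20],[0,0,0],93],[[0,0,-10],[0,0,0],93],[[0,0,0],[0,0,0],93]]' 15
python3 - <<'E'
from h import *
T=tool(); im=snap('wrist','w4.png')
go(.579,-.131,.12,96)
E
```

```text
time: 13.65
position: [0.5748, 0.069, 0.3221]
tcp_rot: [179.9, -0.2, 46.9]
ft_force: [0.2, -0.5, 0.5]
finger_gap: 0.946
grip_force: 0.0
yaw 46.9 turn [  0.1   -0.07 -49.08] shift [-199.6  -16.5   14.6] | tip z 134.6 t 13.7
```

View pics/w4.png

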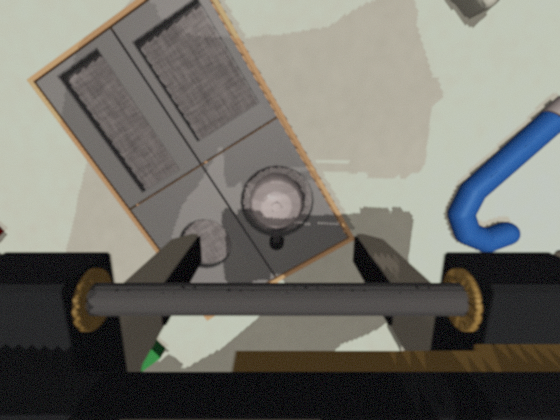

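The bell sits centred in the large recess, dome (275, 202), lever over the rim (277, 241). I'll measure the remaining recesses from this view, then move to the bottle.

```bash
python3 - <<'E'
from h import *
T=tool(); f=lambda x,y:ray('wrist',y,x,.02,T)[:2]
print('big',f(277,201),'small',f(206,242),'slot',np.mean([f(*p) for p in((60,77),(97,50),(182,163),(144,191))],0),'rect',np.mean([f(*p) for p in((136,42),(195,2),(260,102),(203,142))],0),'seam',f(206,162))
E
python3 -m crank '[[[0,0,0],[0,0,-7],93],[[0,0,0],[0,0,-7],93],[[0,0,0],[0,0,-7],93],[[0,0,0],[0,0,-7],93],[[0,0,0],[0,0,-7],93],[[0,0,0],[0,0,-7],93],[[0,0,0],[0,0,-7],93],[[-40,-3,0],[0,0,0],93],[[-40,-3,0],[0,0,0],93],[[-40,-3,0],[0,0,0],93],[[-40,-3,0],[0,0,0],93],[[-38,-3,0],[0,0,0],93]]' 10
python3 -m crank '[[[0,0,0],[0,0,0],93],[[0,0,0],[0,0,0],93]]'
python3 - <<'E'
from h import *
T=tool(); im=snap('wrist','w5.png')
for d in vision.pinpoint('wrist','oil_bottle'): print(d['location'],d['confidence'],ray('wrist',*d['location'],0,T))
go(.579,-.131,.014,96)
E
```

```text
big [0.57473505 0.06877012] small [0.49663049 0.08582684] slot [0.52352502 0.21319376] rect [0.60199602 0.19460135] seam [0.55246453 0.13930629]
time: 14.7
position: [0.5792, -0.1315, 0.3182]
tcp_rot: [-179.9, -0.0, 95.9]
ft_force: [1.3, 1.0, 0.6]
finger_gap: 1.002
grip_force: 0.0
time: 14.87
position: [0.5791, -0.1323, 0.3184]
tcp_rot: [-179.9, 0.0, 95.6]
ft_force: [0.4, 0.7, -0.2]
finger_gap: 1.004
grip_force: 0.0
[195.5, 274.8] 0.82 [ 0.57562697 -0.13175186  0.        ]
[179.5, 132.5] 0.62 [ 0.43542434 -0.1296048   0.        ]
yaw 95.9 turn [-0.09 -0.08 -0.1 ] shift [ -2.1  -0.8 118.6] | tip z 132.6 t 14.97
```

View pics/w5.png

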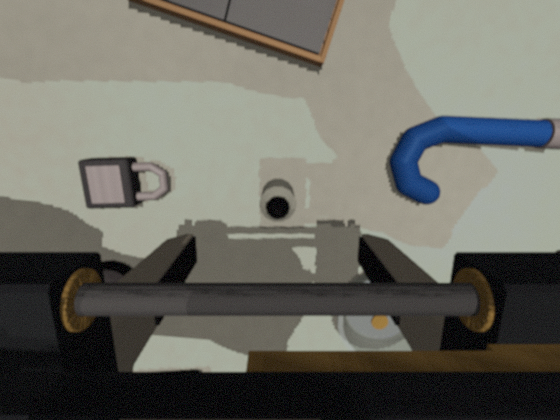

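The bottle cap is at (277, 207), centred between the fingers. Lowering with a partial pre-close.

```bash

python3 -m crank '[[[-1,0,15],[0,0,0],64],[[0,0,16],[0,0,0],64],[[0,0,16],[0,0,0],64],[[0,0,16],[0,0,0],64],[[0,0,16],[0,0,0],64],[[0,0,14],[0,0,0],64],[[0,0,13],[0,0,0],64],[[0,0,12],[0,0,0],64],[[0,0,0],[0,0,0],64],[[0,0,0],[0,0,0],25],[[0,0,0],[0,0,0],25],[[0,0,0],[0,0,0],25]]' 10
python3 -m crank '[[[0,0,0],[0,0,0],25],[[0,0,0],[0,0,0],25],[[0,0,0],[0,0,0],25],[[0,0,0],[0,0,0],25],[[0,0,0],[0,0,0],25],[[0,0,0],[0,0,0],25]]' 10
python3 -c "
from h import *
go(.496,.086,.08,96)"
```

```text
time: 15.97
position: [0.5802, -0.1303, 0.2025]
tcp_rot: [179.9, 0.0, 95.9]
ft_force: [0.6, 0.4, 0.9]
finger_gap: 0.52
grip_force: 0.0
time: 16.47
position: [0.58, -0.1305, 0.2023]
tcp_rot: [180.0, 0.0, 95.9]
ft_force: [-0.6, 0.7, 7.6]
finger_gap: 0.345
grip_force: 10.0
yaw 95.9 turn [ 0.04  0.   -0.12] shift [224.1 -60.9 -63.7] | tip z 16.3 t 16.47
```

```bash

python3 -m crank '[[[0,0,-10],[0,0,0],25],[[0,0,-25],[0,0,0],25],[[0,0,-30],[0,0,0],25],[[32,-9,0],[0,0,0],25],[[32,-9,0],[0,0,0],25],[[32,-9,0],[0,0,0],25],[[32,-9,0],[0,0,0],25],[[32,-9,0],[0,0,0],25],[[32,-8,0],[0,0,0],25],[[32,-8,0],[0,0,0],25],[[0,0,0],[0,0,0],25],[[0,0,0],[0,0,0],25]]' 10
python3 - <<'E'
from h import *
T=tool(); im=snap('wrist','w6.png')
go(.496,.086,.0263,96); print(readout.get_obs()['finger_gap'])
E
```

```text
time: 17.47
position: [0.4957, 0.0881, 0.2672]
tcp_rot: [180.0, -0.0, 96.1]
ft_force: [1.3, 0.1, 0.0]
finger_gap: 0.341
grip_force: 10.0
yaw 96.0 turn [ 0.03  0.   -0.01] shift [-0.6 -0.3 54.9] | tip z 81.2 t 17.52
0.34151555682898577
```

View pics/w6.png

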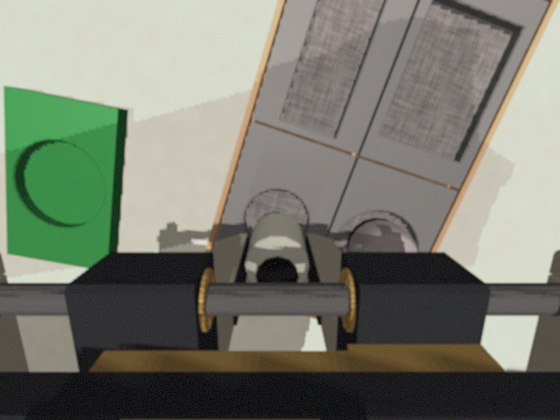

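The small recess, cols 245–308, is centred on the held bottle's column 277. Lowering 55 mm and releasing.

```bash

python3 -m crank '[[[0,0,15],[0,0,0],25],[[0,0,15],[0,0,0],25],[[0,0,12],[0,0,0],25],[[0,0,7],[0,0,0],25],[[0,0,4],[0,0,0],25],[[0,0,1],[0,0,0],25],[[0,0,0],[0,0,0],25],[[0,0,0],[0,0,0],25]]' 10
python3 -c "
from h import *
go(.496,.086,.0263,96)"
python3 -m crank '[[[0,0,1],[0,0,0],25],[[0,0,0],[0,0,0],50],[[0,0,0],[0,0,0],50],[[0,0,0],[0,0,0],50],[[0,0,-10],[0,0,0],50],[[0,0,-25],[0,0,0],50],[[0,0,-30],[0,0,0],50],[[0,0,-35],[0,0,0],93],[[0,0,-20],[0,0,0],93],[[0,0,0],[0,0,0],93]]' 10
python3 -c "
from h import *
go(.4615,-.361,.12,9)"
```

```text
time: 18.18
position: [0.4965, 0.0858, 0.2132]
tcp_rot: [180.0, 0.0, 95.9]
ft_force: [0.5, -0.6, -0.8]
finger_gap: 0.34
grip_force: 10.0
yaw 95.9 turn [ 0.04  0.   -0.15] shift [ 0.3 -0.5  0.9] | tip z 27.2 t 18.18
time: 19.02
position: [0.4969, 0.0859, 0.3361]
tcp_rot: [179.7, -0.1, 95.9]
ft_force: [0.5, 0.5, 0.3]
finger_gap: 0.705
grip_force: 0.0
yaw 95.9 turn [ 0.21 -0.33 86.87] shift [-104.8  435.9   30.1] | tip z 150.1 t 19.02
```

```bash

python3 -m crank '[[[0,0,0],[0,0,7.1],93],[[0,0,0],[0,0,7.1],93],[[0,0,0],[0,0,7.1],93],[[0,0,0],[0,0,7.1],93],[[0,0,0],[0,0,7.1],93],[[0,0,0],[0,0,7.1],93],[[0,0,0],[0,0,7.1],93],[[0,0,0],[0,0,7.1],93],[[0,0,0],[0,0,7.1],93],[[0,0,0],[0,0,7.1],93],[[0,0,0],[0,0,7.1],93],[[0,0,0],[0,0,7.1],93]]'
python3 -m crank '[[[-9,36,0],[0,0,0],93],[[-9,36,0],[0,0,0],93],[[-9,36,0],[0,0,0],93],[[-9,36,0],[0,0,0],93],[[-9,36,0],[0,0,0],93],[[-9,36,0],[0,0,0],93],[[-9,36,0],[0,0,0],93],[[-9,36,0],[0,0,0],93],[[-9,36,0],[0,0,0],93],[[-9,36,0],[0,0,0],93],[[-9,36,0],[0,0,0],93],[[-6,36,0],[0,0,0],93]]'
python3 -m crank '[[[0,0,0],[0,0,0],93],[[0,0,0],[0,0,0],93]]'
python3 - <<'E'
from h import *
T=tool(); im=snap('wrist','w7.png')
for n in('inflator','torch','table_bell'):
  for d in vision.pinpoint('wrist',n): print(n,d['location'],round(d['confidence'],2),ray('wrist',*d['location'],0,T))
  for d in vision.boxes_of('wrist',n): print(n,d['bbox'],round(d['confidence'],2))
go(.4615,-.361,.013,9)
E
```

```text
time: 20.02
position: [0.4959, 0.0862, 0.3316]
tcp_rot: [-180.0, 0.0, 10.3]
ft_force: [0.2, 0.7, -0.3]
finger_gap: 1.004
grip_force: 0.0
time: 21.02
position: [0.4721, -0.3597, 0.3315]
tcp_rot: [-179.9, 0.0, 10.6]
ft_force: [0.6, -0.1, -0.6]
finger_gap: 1.0
grip_force: 0.0
time: 21.18
position: [0.4722, -0.3599, 0.3315]
tcp_rot: [180.0, 0.0, 10.5]
ft_force: [-0.8, 2.0, -1.3]
finger_gap: 0.999
grip_force: 0.0
inflator [202.1, 277.0] 0.92 [ 0.46320162 -0.36263236  0.        ]
inflator [260.7, 151.6, 287.7, 257.4] 0.98
torch [94.3, 299.6] 0.83 [ 0.57135124 -0.36442899  0.        ]
torch [286.8, 22.8, 320.1, 148.2] 0.77
table_bell [229.3, 161.7] 0.59 [ 0.41150648 -0.24755075  0.        ]
table_bell [128.4, 202.5, 194.3, 257.5] 0.74
yaw 10.8 turn [-0.04 -0.01  1.79] shift [-12.7   2.4 132.7] | tip z 145.7 t 21.53
```

View pics/w7.png

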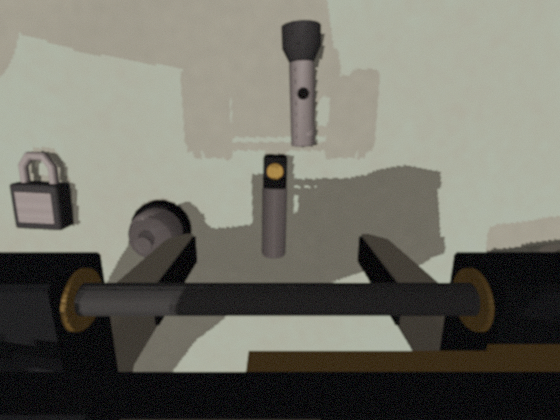

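The inflator has its square head and nozzle at (275, 171) and its tail at (274, 255), aligned with the tool; the torch lies beyond it at (300, 85). Lowering onto mid-length.

```bash

python3 -m crank '[[[-5,0,17],[0,0,0],64],[[-5,0,18],[0,0,0],64],[[0,0,18],[0,0,0],64],[[0,0,18],[0,0,0],64],[[0,0,18],[0,0,0],64],[[0,0,16],[0,0,0],64],[[0,0,15],[0,0,0],64],[[0,0,12],[0,0,0],64],[[0,0,0],[0,0,0],64],[[0,0,0],[0,0,0],15],[[0,0,0],[0,0,0],15],[[0,0,0],[0,0,0],15]]' 15
python3 -m crank '[[[0,0,0],[0,0,0],15],[[0,0,0],[0,0,0],15],[[0,0,0],[0,0,0],15],[[0,0,0],[0,0,0],15],[[0,0,0],[0,0,0],15],[[0,0,0],[0,0,0],15],[[0,0,0],[0,0,0],15],[[0,0,0],[0,0,0],15]]' 15
python3 -c "
from h import *
go(.523,.214,.08,78)"
```

```text
time: 22.53
position: [0.4636, -0.3599, 0.2006]
tcp_rot: [179.9, -0.1, 10.7]
ft_force: [0.5, 0.4, -0.0]
finger_gap: 0.523
grip_force: 0.0
time: 23.2
position: [0.4634, -0.3598, 0.2]
tcp_rot: [-180.0, -0.0, 10.7]
ft_force: [-0.6, 1.7, 5.8]
finger_gap: 0.253
grip_force: 15.0
yaw 10.7 turn [ 1.000e-02 -3.000e-02 -6.732e+01] shift [573.6 -61.  -66. ] | tip z 14.0 t 23.2
```

```bash

python3 -m crank '[[[0,0,-10],[0,0,0],15],[[0,0,-30],[0,0,0],15],[[0,0,-35],[0,0,0],15],[[0,0,-35],[0,0,-6],15],[[0,0,-10],[0,0,-7],15],[[0,0,0],[0,0,-7],15],[[0,0,0],[0,0,-7],15],[[0,0,0],[0,0,-7],15],[[0,0,0],[0,0,-7],15],[[0,0,0],[0,0,-7],15],[[0,0,0],[0,0,-7],15],[[0,0,0],[0,0,-7],15]]' 20
python3 -m crank '[[[36,-4,0],[0,0,-5],15],[[0,0,0],[0,0,0],15]]' 20
python3 -c "
from h import *
print(readout.get_obs()['finger_gap'])
go(.523,.214,.08,78)"
```

```text
time: 24.2
position: [0.4631, -0.3598, 0.3202]
tcp_rot: [-180.0, 0.0, 73.0]
ft_force: [-0.1, 0.1, -2.5]
finger_gap: 0.249
grip_force: 19.9
time: 24.37
position: [0.4707, -0.3202, 0.3196]
tcp_rot: [-179.9, -0.2, 78.1]
ft_force: [-0.1, 1.2, -0.9]
finger_gap: 0.256
grip_force: 19.9
0.2559176196589439
yaw 78.1 turn [-0.1  -0.2   0.13] shift [533.4 -60.   53.6] | tip z 133.6 t 24.37
```

```bash

python3 -m crank '[[[36,-4,0],[0,0,0],15],[[36,-4,0],[0,0,0],15],[[36,-4,0],[0,0,0],15],[[36,-4,0],[0,0,0],15],[[36,-4,0],[0,0,0],15],[[36,-4,0],[0,0,0],15],[[36,-4,0],[0,0,0],15],[[36,-4,0],[0,0,0],15],[[36,-4,0],[0,0,0],15],[[36,-4,0],[0,0,0],15],[[36,-4,0],[0,0,0],15],[[36,-4,0],[0,0,0],15]]' 20
python3 -m crank '[[[34,-4,0],[0,0,0],15],[[34,-4,0],[0,0,0],15],[[33,-4,0],[0,0,0],15],[[0,0,0],[0,0,0],15],[[0,0,0],[0,0,0],15]]' 20
python3 - <<'E'
from h import *
T=tool(); im=snap('wrist','w8.png')
for n in('insert_slot','insert_rect','inflator'):
  for d in vision.pinpoint('wrist',n): print(n,d['location'],round(d['confidence'],2),ray('wrist',*d['location'],.004,T))
  for d in vision.boxes_of('wrist',n): print(n,d['bbox'],round(d['confidence'],2))
go(.523,.214,.024,78)
E
```

```text
time: 25.37
position: [0.5152, 0.1098, 0.3202]
tcp_rot: [180.0, 0.0, 77.7]
ft_force: [1.3, -1.0, -1.4]
finger_gap: 0.254
grip_force: 19.9
time: 25.78
position: [0.5249, 0.2114, 0.3197]
tcp_rot: [-180.0, 0.0, 77.9]
ft_force: [-0.5, -0.7, -1.2]
finger_gap: 0.257
grip_force: 19.9
insert_slot [226.8, 125.0, 318.2, 236.4] 0.87
insert_rect [149.5, 36.1] 0.64 [0.31116358 0.30374394 0.004     ]
insert_rect [193.4, 358.9] 0.62 [0.60377958 0.19803593 0.004     ]
insert_rect [0.2, 69.1, 98.6, 229.6] 0.98
insert_rect [464.6, 1.8, 559.2, 41.7] 0.94
insert_rect [314.9, 129.6, 413.7, 251.7] 0.7
inflator [238.2, 276.3] 0.97 [0.51486173 0.16931048 0.004     ]
inflator [253.4, 161.0, 300.5, 341.7] 0.76
yaw 77.6 turn [ 0.01  0.   -0.43] shift [  5.3  -3.6 110. ] | tip z 134.0 t 26.13
```

View pics/w8.png

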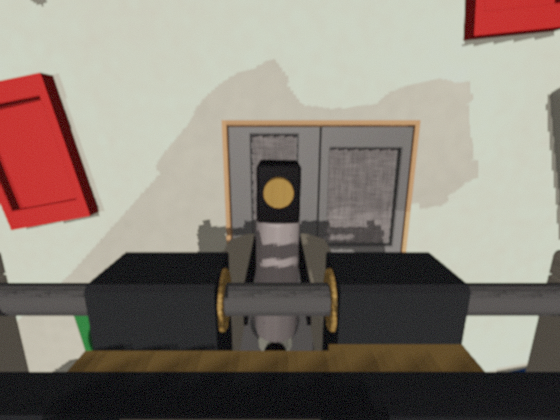

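Slot far end at row 134 (cols 251–299), inflator head above it. Rect at cols 330–399, rows 148–243. Computing both centres.

```bash
python3 - <<'E'
from h import *
T=tool(); f=lambda x,y:ray('wrist',y,x,.02,T)[:2]
v=np.array([np.cos(np.radians(78)),np.sin(np.radians(78))])
print('slot',f(275,134)-v*.059,'w',np.hypot(*(f(251,136)-f(299,136))),'rect',np.mean([f(*p) for p in((330,148),(399,149),(394,244),(330,243))],0))
go(.523,.214,.025,78)
E
```

```text
slot [0.52408391 0.20998204] w 0.04255463806143516 rect [0.60415053 0.19347436]
yaw 77.6 turn [ 0.01  0.   -0.43] shift [  5.3  -3.6 109. ] | tip z 134.0 t 26.13
```

```bash

python3 -m crank '[[[2,-1,18],[0,0,0],15],[[0,0,20],[0,0,0],15],[[0,0,20],[0,0,0],15],[[0,0,18],[0,0,0],15],[[0,0,14],[0,0,0],15],[[0,0,9],[0,0,0],15],[[0,0,6],[0,0,0],15],[[0,0,2],[0,0,0],15],[[0,0,0],[0,0,0],15],[[0,0,0],[0,0,0],15]]' 20
python3 -c "
from h import *
go(.5238,.212,.024,78)"
```

```text
time: 26.97
position: [0.525, 0.2114, 0.2133]
tcp_rot: [180.0, -0.0, 77.7]
ft_force: [-0.9, -0.5, -1.5]
finger_gap: 0.25
grip_force: 19.9
yaw 77.7 turn [ 0.04 -0.03 -0.33] shift [ 0.3 -1.3  3.3] | tip z 27.3 t 26.97
```

```bash

python3 -m crank '[[[0,-1,2],[0,0,0],15],[[0,0,1],[0,0,0],15],[[0,0,0],[0,0,0],15],[[0,0,0],[0,0,0],44],[[0,0,0],[0,0,0],44],[[0,0,0],[0,0,0],44],[[0,0,-8],[0,0,0],44],[[0,0,-25],[0,0,0],44],[[0,0,-30],[0,0,0],44],[[0,0,-35],[0,0,0],93],[[0,0,-22],[0,0,0],93],[[0,0,0],[0,0,0],93]]' 20
python3 -c "
from h import *
go(.421,-.134,.12,6)"
```

```text
time: 27.97
position: [0.5248, 0.2116, 0.3345]
tcp_rot: [179.7, -0.2, 77.7]
ft_force: [0.7, 1.0, -0.9]
finger_gap: 0.639
grip_force: 0.0
yaw 77.7 turn [ 0.09 -0.39 71.66] shift [-139.3  332.8   28.5] | tip z 148.5 t 27.97
```

```bash

python3 -m crank '[[[0,0,0],[0,0,7.1],93],[[0,0,0],[0,0,7.1],93],[[0,0,0],[0,0,7.1],93],[[0,0,0],[0,0,7.1],93],[[0,0,0],[0,0,7.1],93],[[0,0,0],[0,0,7.1],93],[[0,0,0],[0,0,7.1],93],[[0,0,0],[0,0,7.1],93],[[0,0,0],[0,0,7.1],93],[[0,0,0],[0,0,7.1],93],[[0,0,0],[0,0,0],93]]'
python3 -m crank '[[[-14,33,0],[0,0,0],93],[[-14,33,0],[0,0,0],93],[[-14,33,0],[0,0,0],93],[[-14,33,0],[0,0,0],93],[[-14,33,0],[0,0,0],93],[[-14,33,0],[0,0,0],93],[[-14,33,0],[0,0,0],93],[[-14,33,0],[0,0,0],93],[[-14,33,0],[0,0,0],93],[[-13,33,0],[0,0,0],93],[[0,0,0],[0,0,0],93],[[0,0,0],[0,0,0],93]]'
python3 - <<'E'
from h import *
T=tool(); im=snap('wrist','w9.png')
for d in vision.pinpoint('wrist','padlock'): print(d['location'],round(d['confidence'],2),ray('wrist',*d['location'],0,T))
for d in vision.boxes_of('wrist','padlock'): print(d['bbox'],round(d['confidence'],2))
go(.421,-.134,.013,6)
# body mask: dark edge + bright plate vs. pale table: min-area rect of the plate region
b=[d['bbox'] for d in vision.boxes_of('wrist','padlock')][:1]
if b:
  x0,y0,x1,y1=[int(v) for v in b[0]]; x0-=8;y0-=8;x1+=8;y1+=8
  im=im[y0:y1,x0:x1]; cv2.imwrite('pics/c9.png',cv2.resize(im[:,:,::-1],None,fx=5,fy=5,interpolation=cv2.INTER_CUBIC)); print('crop at',x0,y0)
E
```

```text
time: 28.88
position: [0.5235, 0.2121, 0.3293]
tcp_rot: [180.0, 0.0, 6.4]
ft_force: [-0.6, 0.3, -0.5]
finger_gap: 0.995
grip_force: 0.0
time: 29.88
position: [0.4234, -0.1343, 0.3301]
tcp_rot: [180.0, -0.0, 6.6]
ft_force: [0.3, 0.3, -0.6]
finger_gap: 0.998
grip_force: 0.0
[182.7, 273.4] 0.84 [ 0.43486053 -0.13024153  0.        ]
[248.3, 142.9, 297.6, 223.8] 0.71
[353.5, 187.8, 418.7, 247.1] 0.52
yaw 6.9 turn [-0.03  0.01  0.87] shift [ -3.7   2.3 130.6] | tip z 143.6 t 30.03
crop at 240 134
```

The detections put the padlock origin at (0.435, -0.130), so the body centre is about (0.420, -0.132). The box is 50 x 81 px, about 48 x 76 mm, which matches. Gripping.

```bash

python3 -m crank '[[[-3,-2,17],[0,0,0],75],[[0,0,18],[0,0,0],75],[[0,0,18],[0,0,0],75],[[0,0,18],[0,0,0],75],[[0,0,18],[0,0,0],75],[[0,0,16],[0,0,0],75],[[0,0,14],[0,0,0],75],[[0,0,10],[0,0,0],75],[[0,0,0],[0,0,0],75],[[0,0,0],[0,0,0],38],[[0,0,0],[0,0,0],38],[[0,0,0],[0,0,0],38]]' 30
python3 -m crank '[[[0,0,0],[0,0,0],38],[[0,0,0],[0,0,0],38],[[0,0,0],[0,0,0],38],[[0,0,0],[0,0,0],38],[[0,0,0],[0,0,0],38],[[0,0,0],[0,0,0],38]]' 30
python3 -c "
from h import *
go(.6,.181,.08,78)"
```

```text
time: 31.08
position: [0.4212, -0.1301, 0.2013]
tcp_rot: [180.0, -0.0, 6.8]
ft_force: [0.7, 0.2, -0.3]
finger_gap: 0.642
grip_force: 0.0
time: 31.58
position: [0.4211, -0.1305, 0.2012]
tcp_rot: [180.0, -0.1, 6.7]
ft_force: [0.3, 1.1, 6.3]
finger_gap: 0.489
grip_force: 30.0
yaw 6.7 turn [ 4.00e-02 -5.00e-02 -7.13e+01] shift [341.8 110.2 -64.8] | tip z 15.2 t 31.58
```

```bash

python3 -m crank '[[[0,0,-8],[0,0,0],38],[[0,0,-30],[0,0,0],38],[[0,0,-35],[0,0,-7],38],[[0,0,-30],[0,0,-7],38],[[0,0,-7],[0,0,-7],38],[[0,0,0],[0,0,-7],38],[[0,0,0],[0,0,-7],38],[[0,0,0],[0,0,-7],38],[[0,0,0],[0,0,-7],38],[[0,0,0],[0,0,-7],38],[[0,0,0],[0,0,-7],38],[[0,0,0],[0,0,-7],38]]' 35
python3 -m crank '[[[34,11,0],[0,0,-1],38],[[34,11,0],[0,0,0],38],[[34,11,0],[0,0,0],38],[[34,11,0],[0,0,0],38],[[34,11,0],[0,0,0],38],[[34,11,0],[0,0,0],38],[[34,11,0],[0,0,0],38],[[34,11,0],[0,0,0],38],[[34,11,0],[0,0,0],38],[[34,11,0],[0,0,0],38],[[0,0,0],[0,0,0],38],[[0,0,0],[0,0,0],38]]' 35
python3 - <<'E'
from h import *
T=tool(); print(readout.get_obs()['finger_gap'],readout.get_obs()['ft_force'])
im=snap('wrist','w10.png')
for n in('padlock','insert_rect'):
  for d in vision.boxes_of('wrist',n): print(n,d['bbox'],round(d['confidence'],2))
go(.599,.180,.0252,78)
E
```

```text
time: 32.58
position: [0.4206, -0.1304, 0.3107]
tcp_rot: [-180.0, -0.0, 77.0]
ft_force: [0.1, -0.1, -3.7]
finger_gap: 0.493
grip_force: 35.0
time: 33.58
position: [0.6014, 0.1802, 0.3098]
tcp_rot: [-179.9, 0.0, 77.9]
ft_force: [-1.5, -1.6, -3.2]
finger_gap: 0.488
grip_force: 35.0
0.48775229970332074 [-1.53489109 -1.64991534 -3.18278338]
padlock [232.8, 153.7, 322.4, 284.0] 0.82
insert_rect [376.5, 1.6, 483.7, 15.8] 0.94
insert_rect [227.6, 110.8, 325.3, 234.4] 0.72
yaw 77.6 turn [-0.06  0.08 -0.39] shift [ 3.1 -2.4 99.3] | tip z 124.5 t 33.73
```

```bash
python3 - <<'E'
from h import *
T=tool(); u=T[:2,0];w=T[:2,1]
for n,r,c,z in(('shackle tip',154,277,.122),('insert far edge',111,277,.02),('ins L',125,229,.02),('ins R',125,325,.02)):
    p=ray('wrist',r,c,z,T)[:2]-T[:2,3]; print(n,(p@u*1000).round(1),(p@w*1000).round(1))
E
```

```text
shackle tip 52.4 -0.7
insert far edge 79.2 -0.8
ins L 67.8 -41.5
ins R 67.9 40.0
```

The shackle tip is 52 mm ahead of the TCP, as expected, and the insert centre is 14 mm ahead, so the padlock is centred over its recess. Lowering.

```bash

python3 -m crank '[[[1,-1,17],[0,0,0],38],[[0,0,18],[0,0,0],38],[[0,0,18],[0,0,0],38],[[0,0,16],[0,0,0],38],[[0,0,13],[0,0,0],38],[[0,0,8],[0,0,0],38],[[0,0,5],[0,0,0],38],[[0,0,2],[0,0,0],38],[[0,0,0],[0,0,0],38],[[0,0,0],[0,0,0],38]]' 35
python3 -c "
from h import *
go(.599,.180,.0252,78)"
```

```text
time: 34.57
position: [0.6009, 0.1789, 0.2143]
tcp_rot: [180.0, -0.0, 77.7]
ft_force: [0.0, -0.5, -3.2]
finger_gap: 0.488
grip_force: 35.0
yaw 77.7 turn [ 0.04 -0.02 -0.33] shift [ 0.7 -2.1  3.1] | tip z 28.3 t 34.57
```

Not down yet. I'll lower 3 mm more, release, rise and back off, then take a check picture.

```bash

python3 -m crank '[[[0,0,2],[0,0,0],38],[[0,0,1],[0,0,0],38],[[0,0,0],[0,0,0],38],[[0,0,0],[0,0,0],60],[[0,0,0],[0,0,0],60],[[0,0,0],[0,0,0],60],[[0,0,-8],[0,0,0],60],[[0,0,-25],[0,0,0],60],[[0,0,-35],[0,0,0],60],[[0,0,-35],[0,0,0],93],[[0,0,-35],[0,0,0],93],[[0,0,-20],[0,0,0],93]]' 35
python3 -m crank '[[[-20,0,-20],[0,0,0],93],[[-35,0,-20],[0,0,0],93],[[-35,0,-10],[0,0,0],93],[[-35,0,0],[0,0,0],93],[[-20,0,0],[0,0,0],93],[[0,0,0],[0,0,0],93],[[0,0,0],[0,0,0],93]]'
python3 - <<'E'
from h import *
w=snap('wrist','w11.png'); s=snap('scene','s11.png')
a=cv2.resize(w[0:260,140:440],None,fx=1.9,fy=1.9)[:,:,::-1]
b=cv2.resize(s[155:315,90:405],(394,200))[:,:,::-1]
c=cv2.resize(s[160:250,255:405],(400,240),interpolation=cv2.INTER_CUBIC)[:,:,::-1]
m=np.zeros((600,800,3),np.uint8); w2=cv2.resize(w[0:260,140:440],(400,347))[:,:,::-1]
m[:347,:400]=w2; m[:240,400:]=c; m[350:550,:394]=b
t=snap('top','t11.png'); m[250:550,400:]=cv2.resize(t[160:310,145:345],(400,300),interpolation=cv2.INTER_CUBIC)[:,:,::-1]
cv2.imwrite('pics/final.png',m); o=readout.get_obs();print(o['time'],o['ft_force'])
E
```

```text
time: 35.57
position: [0.6011, 0.1786, 0.3731]
tcp_rot: [179.8, -0.1, 77.7]
ft_force: [0.3, 0.1, -0.2]
finger_gap: 0.81
grip_force: 0.0
time: 36.15
position: [0.5695, 0.0361, 0.4196]
tcp_rot: [180.0, -0.0, 77.5]
ft_force: [-0.3, 0.2, 0.8]
finger_gap: 1.0
grip_force: 0.0
36.3 [-0.3600258  -0.18099104  0.16338793]
```

View pics/final.png

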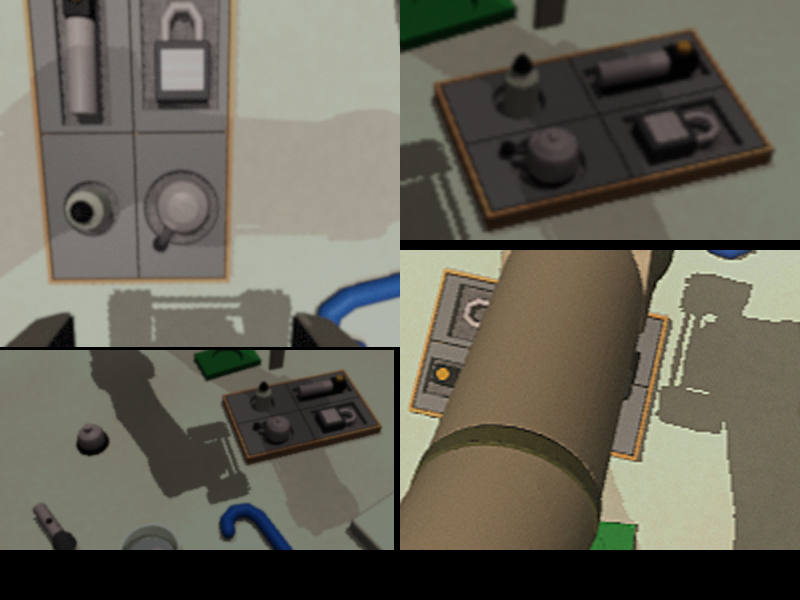

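All four are seated in their own recesses: inflator (80, 65), padlock (183, 65), bottle (87, 208) and bell (182, 205) in the wrist panel. The table bell and torch are where they were, and the robot touches nothing.

```bash
python3 -c "
from station import order
print(order.job_done())"
```

```text
the job is handed in; nothing more can be done
None
```

The bell, oil bottle, inflator and padlock are each seated in their own recess in the caddy, placed in the order asked; the table bell and torch were left alone, and the job was handed in at about 36 s of the 109 s allowed.

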